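Find the mounting plate that fits the pins of the sloping stand

TASK

Mount the plate that fits on the sloping stand: of the two mirror-image mounting plates only one has holes that match the stand's three pins, so try a plate over the pins (or look) and, if it does not go down, try the other. Leave the fitting plate fully home, flat against the sloping face with its tongue at the upper edge, and the other plate lying flat on the worktop. Do not force or drop a plate onto the stand, and leave the casts and the dish where they are.

Things in the scene. Friction and masses are not known exactly. Their poses are not given: they have to be found in the camera images.
- plate_1: loose aluminium plate 100 (x) x 84 (y) x 8 mm, 0.18 kg; on its middle a grip rib 44 (x) x 16 (y) mm, top 50 mm above the underside; a tongue sticks out 14 mm at the +x end. Origin: middle of underside, z up. 14 mm through holes at (34,0), (-34,0), (-26,+26) mm: tongue away from you, the third is near you, left. Starts left or right of the stand
- plate_2: loose aluminium plate 100 (x) x 84 (y) x 8 mm, 0.18 kg; on its middle a grip rib 44 (x) x 16 (y) mm, top 50 mm above the underside; a tongue sticks out 14 mm at the +x end. Origin: middle of underside, z up. 14 mm through holes at (34,0), (-34,0), (-26,-26) mm: tongue away from you, the third is near you, right. Starts left or right of the stand
- stand: fixed stand, foot 150 x 130 mm, white face 122 (up the slope) x 112 mm, 30 degrees from level, looking up towards the robot; origin under the foot's middle, x away from the robot. Load it with 60 N at most. Pins 10 mm thick, 12 mm high, top 4 mm tapered, square to the face: a plate that fits has 2 mm play round each and stays when let go; the wrong one stops on the third pin, 12 mm off the face
- seat (a point): middle of the stand's sloping face, 75 mm above the worktop; x up the slope, y left along it, z square out of the face (leans 30 degrees from vertical towards the robot). A plate that is home has its origin and axes here. Pins at (34,0), (-34,0) mm and a third either at (-26,26) or at (-26,-26), to be found out; a flush screw fills the other place
- white_cast: white plaster dental cast, 55x60x30 mm; bystander, stands loose near the work and is to be left where it is; origin at the middle of its underside
- green_cast: green dental cast, 53x56x34 mm; bystander, stands loose near the work and is to be left where it is; origin at the middle of its underside
- dish: small white waisted dish, 35 mm wide, 22 mm high; bystander, stands loose near the work and is to be left where it is; origin at the middle of its underside
Not all that is in view belongs to the job. Leave any pink or red look-alike of the plate_1 alone.

How it is judged (in metres and radians):
At the end, for the whole second after the job is handed in: One plate is home on the stand: its origin within 5 mm of the seat along the face each way, within 3 mm of the face, square to it within 0.06 rad and turned less than 0.15 rad; the other plate lies flat on the worktop (origin below 6 mm, tilt under 0.06 rad); both at rest (((x of plate_1 in the frame of seat between -0.005 and 0.005 m and y of plate_1 in the frame of seat between -0.005 and 0.005 m and z of plate_1 in the frame of seat between -0.003 and 0.003 m and angle between the z axis of plate_1 and the z axis of seat, either way round below 0.06 rad and angle between the x axis of plate_1 and the x axis of seat, either way round below 0.15 rad and height (world z) of plate_2 below 0.006 m and angle between plate_2's own z axis and vertical below 0.06 rad and linear speed of each of plate_1, plate_2 below 0.01 m/s) or (x of plate_2 in the frame of seat between -0.005 and 0.005 m and y of plate_2 in the frame of seat between -0.005 and 0.005 m and z of plate_2 in the frame of seat between -0.003 and 0.003 m and angle between the z axis of plate_2 and the z axis of seat, either way round below 0.06 rad and angle between the x axis of plate_2 and the x axis of seat, either way round below 0.15 rad and height (world z) of plate_1 below 0.006 m and angle between plate_1's own z axis and vertical below 0.06 rad and linear speed of each of plate_2, plate_1 below 0.01 m/s))); the robot touches nothing.
It fails at once if the stand is loaded with more than 60 N (contact force between stand and anything else above 60 N).
It fails at once if the white cast is moved more than 25 mm (distance of white_cast from where it was at the start of the episode above 0.025 m).
It fails at once if the green cast is moved more than 25 mm (distance of green_cast from where it was at the start of the episode above 0.025 m).
It fails at once if the dish is moved more than 25 mm (distance of dish from where it was at the start of the episode above 0.025 m).
It also fails if it takes over 61 s, if anything falls off the work surface, if the arm or the gripper's body presses on something with over 40 N, if the wrist force passes 120 N, or if a joint passes its speed limit or range.

ROBOT

A 6-joint arm with a two-finger parallel gripper is mounted at the origin on a cart in front of the work surface, level with it; the furniture and walls round the work are solid. World frame = base frame: x ahead of the robot, y to its left, z up, the work surface at z = 0. Lengths are in mm, angles in degrees, forces in N, time in s.
With the tool pointing down it reaches from about 350 to 850 mm from the base axis. Payload 8.1 kg.
Tool frame: the origin (TCP) lies at the very end of the fingers, on their centre line; the grasp point (between the pads) lies 19 mm behind it (r.grasp_offset is the distance from the TCP to the grasp point, in mm); z points along the fingers, y is the line along which they close (so a half turn about z gives the same grasp; the last joint's range is limited). The gripper opens to 85 mm and grips with 20 to 120 N. Pads are 22 mm wide; open, the fingers measure 114 mm over their backs; the gripper's body (76 mm by 85 mm) begins 54 mm behind the grasp point. The pads swing forward as they close: fully open they stand 13 mm farther back than shut.
Start: joints at [65.81, 7.471, 85.268, -0, 87.261, -4.893], TCP at [198.26, 566.302, 231.292] pointing down, gripper open.
Joint ranges: [-169.43, 169.43], [-51.17, 129.36], [1.28, 143.12], [-76.62, 256.62], [0, 156.53], [-152.29, 152.29]. Speed limits (degrees/s): [136.94, 136.94, 159.86, 180, 180, 180].

INTERFACE

Orientations are given as [roll, pitch, yaw] about the fixed x, y, z axes, in that order (R = Rz(yaw) Ry(pitch) Rx(roll)).
In Python, from bench import r gives the robot as it stands.
- The arm moves only by the tool carry_out, never from a script. Its argument "commands" is a list of rows, each an object with "jaw": the finger opening in m, from 0 to 0.0854; "translation": the shift along the tool's x, y, z in m, a list of three; "spin": the turn about the tool's z in rad. A call has exactly 8 rows; each row shifts and turns the commanded pose from where the row before left it, along the tool's axes as they then stand; what a row does not reach is not made up. A row lasts 1/12 s, in which the tool goes at most 41.7 mm and 7.16 degrees, less where a joint would pass 70% of its speed; a pose out of reach is approached as far as the arm can. A call is refused whole if a number of a shift passes 0.0417 or a number of a turn 0.125, either way. A call with a gripper value outside its range is refused whole. The fingers move at their own pace and stop on an object; "squeeze" is the grip in N (left out, the last holds). Time passes only in rows, so rows that do not move let the fingers close, or fill a call up. It gives the time, the measured TCP pose, the force, the opening and the grip force at its end, in the units of the state.
- r.sense(): the state, without advancing time (a new reading comes with each control period).
- r.snapshot(name): name is "scene" or "side" or "wrist"; returns a dict with "pixels" (480x640x3 uint8, blue, green, red), "K" (3x3 intrinsics, pixels), "extrinsics" (4x4, takes a point from camera to world coordinates). Camera axes: x right, y down, z forward; pixel columns grow to the right and rows downward; lengths in mm; the calibration is good to about 2 mm. A picture is of the moment at which its call begins. There is no depth.
- r.hand_in(): hands the job in; it is judged then, once.
Trained networks look in a picture, given as the dict that the camera call returned (one of the last four; its "shot" number tells which), for a name from the list of things; names that differ only in an ending like _2 or _b are one class to them, and where a whole thing is asked for, a point or a joint stands for the part that bears it (a point fixed in the world has none). Each returns a list of dicts, best first, with "score" (0 to 1); they miss things now and then, are a little off and sometimes report something else, mostly with a low value. They report only what shows in the picture. A call takes as long as a camera call. They do not tell look-alikes from the thing itself.
- r.spot_in(picture, target): "xy" ([column, row] in pixels, amid what is visible of it).
- r.regions_of(picture, target): "pixels" (480x640 bool, what is visible of it) and "xy" ([column, row] in pixels, amid what is visible of it).
- r.landmark_of(picture, target): "xy" ([column, row] in pixels: a listed point, or the origin of a listed thing).
The state is a dict: "time": time; "joint_pos": joint angles; "qd": joint speeds; "joint_efforts": joint torques, N m; "tool_pos": TCP position; "tcp_rot": TCP orientation; "ft_force": force on the tool from outside, world axes, zero at the start; "wrist_torque": the same for the moment, N m; "finger_gap": finger opening in mm; "grip_force": force on a finger pad.
Only numpy, scipy, OpenCV 4.12 (cv2) and the standard library are available. Lean on these libraries where they do the work, as an engineer would, in place of code of your own. Each camera call takes 0.05 s, during which the arm holds its last target. There are 200 camera calls.

## Working session

There is one attempt and no reset: what is moved stays moved. The work goes in short steps, Python scripts to look and compute and a tool call to move; the robot and the scene stay as the last step left them, time stands still between calls to the robot, and variables do not carry over. Pictures are saved under pics/ and viewed, at most 10 in all, crops included, and the job is handed in when it is done.

Besides the shell and the picture viewer there is one more tool, called after "Emit:" in YAML: its name, and indented under it one key for each argument. carry_out: Moves the arm, as the interface text tells. Its arguments: {"type":"object","properties":{"commands":{"type":"array","items":{"type":"object","properties":{"jaw":{"type":"number"},"translation":{"type":"array","items":{"type":"number"}},"spin":{"type":"number"}}}},"squeeze":{"type":"number"}},"required":["commands"]}

```bash
mkdir -p pics
cat > h.py <<'E'
import numpy as np, cv2
from bench import r
def px(p,cam):
    E=np.linalg.inv(cam['extrinsics']); q=E[:3,:3]@np.array(p,float).T.reshape(3,-1)+E[:3,3:]
    q=cam['K']@q; return (q[:2]/q[2]).T
def ray(xy,cam):
    d=cam['extrinsics'][:3,:3]@np.linalg.inv(cam['K'])@np.array([xy[0],xy[1],1.]); return cam['extrinsics'][:3,3],d/np.linalg.norm(d)
def onz(xy,cam,z):
    o,d=ray(xy,cam); return o+d*(z-o[2])/d[2]
def tri(*pairs):
    A=np.zeros((3,3));b=np.zeros(3);L=[]
    for xy,c in pairs:
        o,d=ray(xy,c);P=np.eye(3)-np.outer(d,d);A+=P;b+=P@o;L.append((P,o))
    x=np.linalg.solve(A,b);return x,[float(np.linalg.norm(P@(x-o))) for P,o in L]
E
python3 - <<'E'
from h import *
import pickle
S={}
for n in('scene','side','wrist'):
    c=r.snapshot(n);S[n]=c;print(n,c['extrinsics'][:3,3].round(),c['K'][0,0])
    for t in ('plate_1','stand','seat','white_cast','green_cast','dish'):
        try: L=r.landmark_of(c,t)
        except Exception as e: print(e);continue
        print(t,[(np.round(d['xy']).tolist(),round(d['score'],2)) for d in L])
pickle.dump(S,open('S.pkl','wb'))
im=np.hstack([cv2.resize(S['scene']['pixels'],(640,480)),]);cv2.imwrite('pics/scene0.png',im)
cv2.imwrite('pics/sw0.png',np.hstack([cv2.resize(S[n]['pixels'],(400,300)) for n in('side','wrist')]))
E
```

```text
scene [ -74. -884.  907.] 491.4545975449931
plate_1 [([428.0, 358.0], 0.84), ([297.0, 202.0], 0.8), ([305.0, 257.0], 0.79), ([234.0, 201.0], 0.68), ([296.0, 232.0], 0.67)]
stand [([378.0, 287.0], 0.81)]
seat [([380.0, 265.0], 0.88)]
white_cast [([306.0, 286.0], 0.87)]
green_cast [([368.0, 233.0], 0.72)]
dish [([338.0, 328.0], 0.71), ([311.0, 289.0], 0.57)]
side [ 254. 1239.  670.] 434.8881224931037
plate_1 [([264.0, 344.0], 0.81), ([360.0, 203.0], 0.79), ([349.0, 277.0], 0.75), ([380.0, 328.0], 0.74), ([312.0, 311.0], 0.71), ([323.0, 427.0], 0.57)]
stand [([324.0, 235.0], 0.88)]
seat [([321.0, 216.0], 0.66)]
white_cast [([375.0, 258.0], 0.54)]
green_cast [([259.0, 271.0], 0.69)]
dish [([384.0, 225.0], 0.44), ([374.0, 255.0], 0.44)]
wrist [120. 594. 374.] 380.12575909283623
plate_1 [([267.0, 356.0], 0.78), ([524.0, 320.0], 0.64)]
stand []
seat []
white_cast []
green_cast []
dish []
```

View pics/scene0.png

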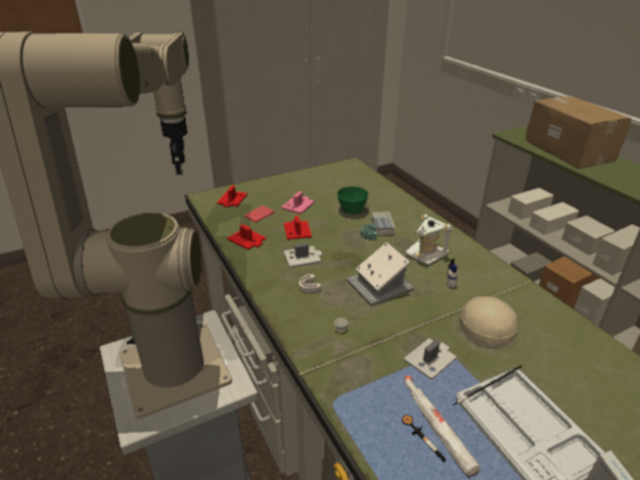

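View pics/sw0.png

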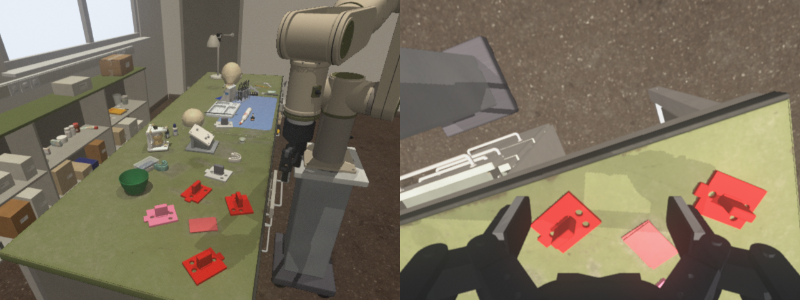

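The scene view shows light-grey aluminium plates at (303,256), left of the stand, and at (430,357), right of it. The other plates at (232,197), (247,237), (297,230), (297,203) and (260,213) are red or pink look-alikes, so I'll leave them. The stand's face is around (382,268), the white cast at (310,284), the dish at (341,325) and the green cast at (370,231). Next is an enlarged crop to confirm the two grey plates.

Run:
```python
from h import *
import pickle
S=pickle.load(open('S.pkl','rb'));a,b=S['scene'],S['side']
for n,p,q in [('A',(305,257),(349,277)),('B',(428,358),None),('stand',(378,287),(324,235)),('seat',(380,265),(321,216)),('white',(306,286),(375,258)),('green',(368,233),(259,271)),('dish',(338,328),(384,225))]:
    print(n,onz(p,a,0).round(), *( [tri((p,a),(q,b))[0].round(),tri((p,a),(q,b))[1]] if q else []))
print(r.sense()['tcp_rot'], px([452,-290,0],b))
im=a['pixels']
c1=cv2.resize(im[225:300,265:340],(400,400),interpolation=3);c2=cv2.resize(im[320:395,395:470],(400,400),interpolation=3)
cv2.imwrite('pics/crop1.png',np.hstack([c1,c2]))
```

```text
A [479. 263.   0.] [475. 259.   2.] [1.7265472638384192, 1.726547263838432]
B [ 557. -260.    0.]
stand [601.  29.  -0.] [608.  34.  -4.] [3.4271024441695612, 3.4271024441695612]
seat [666. 117.   0.] [615.  43.  68.] [3.203469151647326, 3.203469151647222]
white [417. 131.   0.] [421. 135.  -3.] [2.636315777413397, 2.6363157774133246]
green [733. 290.   0.] [731. 290.  -1.] [1.6967057477642185, 1.6967057477640934]
dish [413. -65.   0.] [422. -67.   4.] [9.557523064894694, 9.557523064894749]
[1.79998761e+02 3.15534243e-03 1.60704040e+02] [[387.70623645 200.75077029]]
```

View pics/crop1.png

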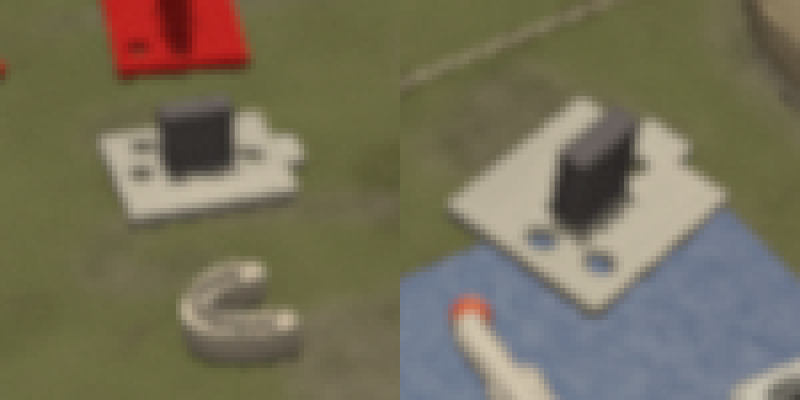

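```bash
cat >> h.py <<'E'
def plan(x,y,z,yaw,rows=8):
    s=r.sense();t=s['tool_pos'];R=cv2.Rodrigues(np.zeros(3))[0]
    from scipy.spatial.transform import Rotation as Ro
    R=Ro.from_euler('xyz',s['tcp_rot'],degrees=True).as_matrix()
    d=R.T@(np.array([x,y,z])-t); dy=(yaw-s['tcp_rot'][2]+180)%360-180
    print('total tool shift mm',d.round(1),'norm/row',round(np.linalg.norm(d)/rows,1),'spin rad',round(-np.radians(dy),3),'per row',(d/rows).round(1),round(-np.radians(dy)/rows,4))
E
python3 - <<'E'
from h import *
import pickle
w=pickle.load(open('S.pkl','rb'))['wrist'];print(w['extrinsics'].round(3))
plan(520,90,330,180,16)
E
```

```text
[[ 3.30000e-01  8.94000e-01  3.02000e-01  1.20093e+02]
 [ 9.44000e-01 -3.12000e-01 -1.06000e-01  5.93824e+02]
 [-0.00000e+00  3.20000e-01 -9.47000e-01  3.74026e+02]
 [ 0.00000e+00  0.00000e+00  0.00000e+00  1.00000e+00]]
total tool shift mm [-461.  -343.2  -98.7] norm/row 36.5 spin rad -0.337 per row [-28.8 -21.5  -6.2] -0.021
```

Emit:
carry_out:
  commands:
    - {"translation":[0,0,-0.01],"spin":-0.1123,"jaw":0.0854}
    - {"translation":[0,0,-0.01],"spin":-0.1123,"jaw":0.0854}
    - {"translation":[0,0,-0.01],"spin":-0.1123,"jaw":0.0854}
    - {"translation":[-0.023,-0.033,-0.007],"spin":0,"jaw":0.0854}
    - {"translation":[-0.023,-0.033,-0.007],"spin":0,"jaw":0.0854}
    - {"translation":[-0.023,-0.033,-0.007],"spin":0,"jaw":0.0854}
    - {"translation":[-0.023,-0.033,-0.007],"spin":0,"jaw":0.0854}
    - {"translation":[-0.023,-0.033,-0.007],"spin":0,"jaw":0.0854}

```text
time: 1.72
tool_pos: [313.8, 399.8, 296.7]
tcp_rot: [180.0, 0.0, -180.0]
ft_force: [1.0, 0.1, 0.1]
finger_gap: 85.3
grip_force: 0.0
```

Emit:
carry_out:
  commands:
    - {"translation":[-0.023,-0.033,-0.007],"spin":0,"jaw":0.0854}
    - {"translation":[-0.023,-0.033,-0.007],"spin":0,"jaw":0.0854}
    - {"translation":[-0.023,-0.033,-0.007],"spin":0,"jaw":0.0854}
    - {"translation":[-0.023,-0.033,-0.007],"spin":0,"jaw":0.0854}
    - {"translation":[-0.023,-0.033,-0.007],"spin":0,"jaw":0.0854}
    - {"translation":[-0.023,-0.033,-0.007],"spin":0,"jaw":0.0854}
    - {"translation":[-0.02,-0.033,0],"spin":0,"jaw":0.0854}
    - {"translation":[0,0,0],"spin":0,"jaw":0.0854}

```text
time: 2.38
tool_pos: [474.3, 164.6, 338.7]
tcp_rot: [-179.9, 0.1, 179.7]
ft_force: [-0.5, 0.2, -0.8]
finger_gap: 85.3
grip_force: 0.0
```

Run:
```python
from h import *
import pickle
c=r.snapshot('wrist');pickle.dump(c,open('w1.pkl','wb'));cv2.imwrite('pics/w1.png',c['pixels'])
s=r.sense();print(s['time'],s['tool_pos'],s['tcp_rot'],s['joint_pos'])
for t in ('plate_1','stand','seat','white_cast','green_cast','dish'):
    print(t,[(np.round(d['xy']).tolist(),round(d['score'],2),onz(d['xy'],c,75 if t=='seat' else 0).round().tolist()) for d in r.landmark_of(c,t)])
```

```text
2.4333 [472.88087429 167.12403009 338.32669772] [-1.79960674e+02  2.37191152e-02  1.79689376e+02] [ 1.36371196e+01 -8.97420641e+00  9.05184311e+01 -4.43648740e-02
  9.84422321e+01 -7.60587671e+01]
plate_1 [([403.0, 172.0], 0.9, [465.0, 271.0, 0.0]), ([561.0, 75.0], 0.84, [354.0, 448.0, 0.0]), ([512.0, 216.0], 0.63, [523.0, 418.0, 0.0]), ([622.0, 272.0], 0.55, [602.0, 581.0, -0.0])]
stand [([225.0, 282.0], 0.87, [615.0, 34.0, 0.0])]
seat [([209.0, 308.0], 0.63, [616.0, 33.0, 75.0])]
white_cast [([292.0, 137.0], 0.67, [421.0, 132.0, 0.0])]
green_cast [([397.0, 352.0], 0.97, [730.0, 280.0, 0.0])]
dish [([128.0, 135.0], 0.83, [418.0, -68.0, 0.0])]
```

View pics/w1.png

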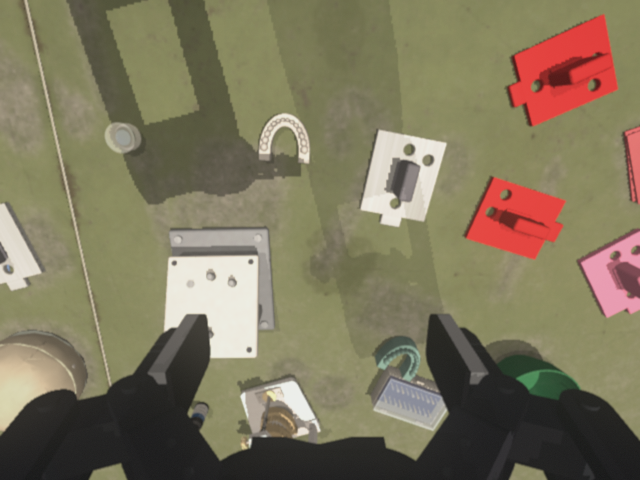

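The wrist view shows plate A at (403,172) with its tongue pointing down in the image, which is +x. Its centre hole is at (409,150) and its third hole at (428,160), on the +y side, so A is plate_1. The stand's pins are at (210,274), (210,330) and (232,281), and the flush screw is at (191,284). The third pin is therefore on +y, so plate_1 (A) fits and B can stay where it lies. I'll take a second view to measure.

Emit:
carry_out:
  commands:
    - {"translation":[0.011,0.003,0.006],"spin":0}
    - {"translation":[0.011,0.003,0.006],"spin":0}
    - {"translation":[0.011,0.003,0.006],"spin":0}
    - {"translation":[0.011,0.003,0.006],"spin":0}
    - {"translation":[0.011,0.003,0.006],"spin":0}
    - {"translation":[0.011,0.003,0.006],"spin":0}
    - {"translation":[0,0,0],"spin":0}
    - {"translation":[0,0,0],"spin":0}

```text
invalid input
```

Run:
```python
from h import *
import pickle
c=r.snapshot('wrist');pickle.dump(c,open('w2.pkl','wb'))
s=r.sense();print(s['time'],s['tool_pos'],s['tcp_rot'])
im=c['pixels']
out=[]
for t in ('plate_1','stand'):
    d=r.regions_of(c,t)
    print(t,[(np.round(k['xy']).tolist(),round(k['score'],2)) for k in d])
    k=min(d,key=lambda k:abs(k['xy'][0]-420)) if t=='plate_1' else d[0]
    ys,xs=np.where(k['pixels']);print(xs.min(),xs.max(),ys.min(),ys.max())
    x0=max(0,min(520,int(xs.mean())-60));y0=max(0,min(360,int(ys.mean())-60));print('crop',x0,y0)
    out.append(cv2.resize(im[y0:y0+120,x0:x0+120],(400,400),interpolation=cv2.INTER_CUBIC))
cv2.imwrite('pics/w2c.png',np.hstack(out))
```

```text
2.7833 [470.75080723 171.44850445 338.34026703] [ 1.79991600e+02  2.86140570e-04 -1.79874959e+02]
plate_1 [([12.0, 259.0], 0.89), ([510.0, 221.0], 0.78), ([609.0, 278.0], 0.75), ([395.0, 182.0], 0.69)]
355 439 134 231
crop 334 121
stand [([217.0, 288.0], 0.56)]
156 267 231 361
crop 155 227
```

View pics/w2c.png

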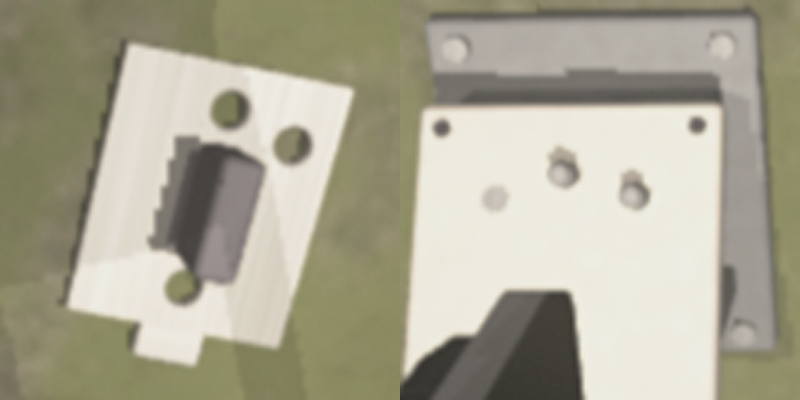

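The crop confirms both: plate A has its third hole on the +y side, and the stand's third pin is also on +y, with the screw on -y. The move was refused because the rows had no jaw value, so I'll repeat it with one.

Emit:
carry_out:
  commands:
    - {"jaw":0.0854,"translation":[0.013,0.003,0.006],"spin":0}
    - {"jaw":0.0854,"translation":[0.013,0.003,0.006],"spin":0}
    - {"jaw":0.0854,"translation":[0.013,0.003,0.006],"spin":0}
    - {"jaw":0.0854,"translation":[0.013,0.003,0.006],"spin":0}
    - {"jaw":0.0854,"translation":[0.013,0.003,0.006],"spin":0}
    - {"jaw":0.0854,"translation":[0.013,0.003,0.006],"spin":0}
    - {"jaw":0.0854,"translation":[0,0,0],"spin":0}
    - {"jaw":0.0854,"translation":[0,0,0],"spin":0}

```text
time: 3.55
tool_pos: [392.9, 188.7, 302.4]
tcp_rot: [-180.0, 0.0, -179.9]
ft_force: [-0.1, -0.2, -0.3]
finger_gap: 85.3
grip_force: 0.0
```

Run:
```python
from h import *
import pickle
c=r.snapshot('wrist');pickle.dump(c,open('w3.pkl','wb'));cv2.imwrite('pics/w3.png',c['pixels'])
s=r.sense();print(s['time'],s['tool_pos'],s['tcp_rot'])
```

```text
3.6 [393.50056164 188.59494693 302.69615952] [ 1.79995103e+02  5.25262057e-02 -1.79930938e+02]
```

View pics/w3.png

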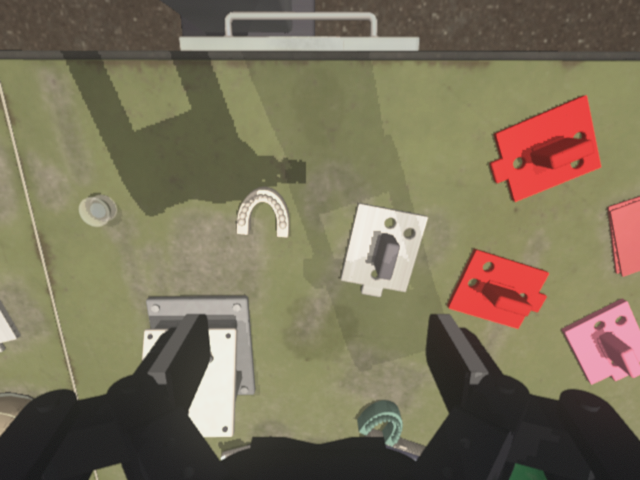

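```bash
cat > fit.py <<'E'
from h import *
import pickle
from scipy.optimize import least_squares
from scipy.spatial.transform import Rotation as Ro
W={n:pickle.load(open(n+'.pkl','rb')) for n in('w1','w2','w3')}
def sub(c,p):
    g=cv2.cvtColor(c['pixels'],cv2.COLOR_BGR2GRAY);q=np.array(p,np.float32).reshape(-1,1,2)
    return cv2.cornerSubPix(g,q.copy(),(3,3),(-1,-1),(3,30,.01)).reshape(-1,2)
def fit(obs,x0,tilt):
    def res(v):
        R=(Ro.from_euler('z',v[3])*Ro.from_euler('y',-tilt)).as_matrix()
        return np.concatenate([(px(np.array(m,float)@R.T+v[:3],W[n])-np.array(p)).ravel() for n,m,p in obs])
    s=least_squares(res,x0,loss='soft_l1',x_scale=[10,10,10,.1]);e=res(s.x).reshape(-1,2);return s.x,e
C=[(-50,-42,8),(-50,42,8),(50,42,8),(50,-42,8)];H=[(-34,0,8),(-26,26,8),(34,0,8)]
obs=[('w2',C,sub(W['w2'],[(372.4,133.9),(439.9,148.6),(417.4,225.4),(354.1,212.8)])),('w2',H,[(403,153.7),(421.6,164.8),(388.6,207.1)]),
('w3',C,sub(W['w3'],[(360,205),(428,216),(408,293),(342,282)])),('w3',H,[(390,223),(409,233),(379,268)])]
v,e=fit(obs,[468,268,0,-.2],0);print('plate',v[:3].round(1),np.degrees(v[3]).round(2));print(e.round(1).tolist())
F=[(-61,-56,0),(-61,56,0)];F2=[(61,56,0),(61,-56,0)];P=[(-34,0,12),(-26,26,12)]
obs=[('w2',F,sub(W['w2'],[(161,259.4),(251.3,258.2)])),('w2',P,[(203.9,279),(225.2,285.5)]),
('w1',F+F2,sub(W['w1'],[(168,256),(258,256),(257,357),(164,357)])),('w1',P,[(210,274),(232,281)]),
('w3',F+F2[:1],sub(W['w3'],[(145,329),(237,329),(235,437)]))]
v,e=fit(obs,[615,35,75,0],np.pi/6);print('seat',v[:3].round(1),np.degrees(v[3]).round(2));print(e.round(1).tolist())
E
python3 fit.py
```

```text
plate [470.  269.4  -2.1] -11.09
[[0.5, -0.1], [-0.1, 0.0], [0.1, -0.2], [0.3, 0.2], [-0.2, 0.2], [-0.2, -0.3], [0.1, -0.1], [0.3, -0.3], [-0.1, -0.0], [-0.0, -0.4], [0.4, 0.0], [-0.0, -0.1], [0.1, 0.1], [-2.8, 5.9]]
seat [614.3  35.2  70.2] 1.22
[[0.1, -0.0], [1.4, -0.5], [-0.9, 0.1], [-0.8, -0.1], [-0.3, 0.3], [1.3, -0.4], [2.0, 0.0], [-0.9, 1.8], [-0.0, 2.5], [-0.6, 1.7], [0.4, -0.8], [1.2, -1.2], [-1.4, -1.4]]
```

Emit:
carry_out:
  commands:
    - {"jaw":0.0854,"translation":[-0.025,0,-0.007],"spin":0}
    - {"jaw":0.0854,"translation":[-0.025,0,-0.007],"spin":0}
    - {"jaw":0.0854,"translation":[-0.025,0,-0.007],"spin":0}
    - {"jaw":0.0854,"translation":[-0.025,0,-0.007],"spin":0}
    - {"jaw":0.0854,"translation":[-0.025,0,-0.007],"spin":0}
    - {"jaw":0.0854,"translation":[0,0,0],"spin":0}
    - {"jaw":0.0854,"translation":[0,0,0],"spin":0}
    - {"jaw":0.0854,"translation":[0,0,0],"spin":0}

```text
time: 4.27
tool_pos: [518.4, 188.2, 337.0]
tcp_rot: [-180.0, -0.0, 180.0]
ft_force: [0.3, -0.2, -0.2]
finger_gap: 85.3
grip_force: 0.0
```

Run:
```python
from h import *
import pickle
c=r.snapshot('wrist');pickle.dump(c,open('w4.pkl','wb'))
s=r.sense();print(s['time'],s['tool_pos'],s['tcp_rot'])
cp=cv2.resize(c['pixels'][190:340,100:300],(800,600),interpolation=cv2.INTER_CUBIC)
cv2.imwrite('pics/w4.png',cp)
```

```text
4.3167 [518.03294517 188.2825358  337.12272904] [-1.79997063e+02 -2.97851512e-02 -1.79994899e+02]
```

View pics/w4.png

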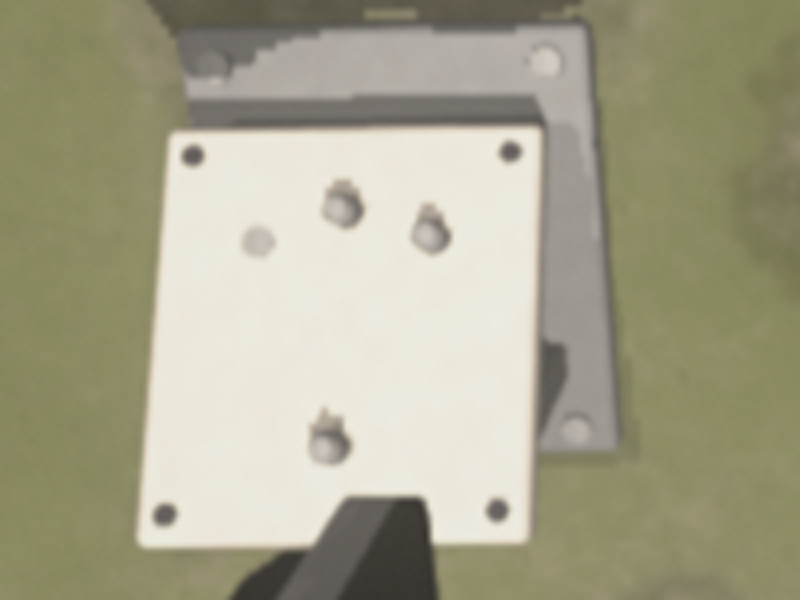

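The crop shows the face corners at (168,130), (543,126), (529,542) and (137,548), the pins at (343,207), (431,234) and (329,442), and the flush screw at (258,241). Refitting the stand with this settled view.

```bash
cat > fit2.py <<'E'
exec(open('fit.py').read().split("C=[")[0].replace("'w1','w2','w3'","'w2','w3','w4'"))
F=[(-61,-56,0),(-61,56,0)];F2=[(61,56,0),(61,-56,0)]
P=[(-34,0,12),(-26,26,12),(34,0,12)]
o4=('w4',F+F2,sub(W['w4'],[(142,222.5),(235.7,221.5),(232.2,325.5),(134.2,327)]))
o4b=('w4',P+[(-26,-26,0)],[(100+x/4,190+y/4) for x,y in[(343,207),(431,234),(329,442),(258,241)]])
o2=('w2',F,sub(W['w2'],[(161,259.4),(251.3,258.2)]))
o3=('w3',F+F2[:1],sub(W['w3'],[(145,329),(237,329),(235,437)]))
for o in([o4,o4b],[o4,o4b,o3],[o4,o4b,o3,o2]):
    v,e=fit(o,[615,35,75,0],np.pi/6);print('seat',v[:3].round(1),np.degrees(v[3]).round(2),e.round(1).tolist())
def fixz(o,z):
    R=lambda v:(Ro.from_euler('z',v[2])*Ro.from_euler('y',-np.pi/6)).as_matrix()
    f=lambda v:np.concatenate([(px(np.array(m,float)@R(v).T+np.array([v[0],v[1],z]),W[n])-np.array(p)).ravel() for n,m,p in o])
    s=least_squares(f,[615,35,0],x_scale=[10,10,.1]);print(z,s.x[:2].round(1),np.degrees(s.x[2]).round(2),np.sqrt(np.mean(s.fun**2)))
fixz([o4,o4b],75);fixz([o4,o4b],73)
E
python3 fit2.py; python3 -c "
from h import *;plan(470,269,150,169,8)"
```

```text
seat [614.7  33.7  67.5] 0.59 [[0.5, -0.3], [0.5, -0.1], [0.8, -0.1], [0.1, -0.3], [-1.2, 0.1], [-1.3, -0.1], [-1.4, 0.4], [1.4, 0.3]]
seat [613.1  35.7  72.3] 0.97 [[-0.0, -0.2], [0.9, -0.6], [1.8, 0.6], [0.0, 1.0], [-1.2, 0.1], [-1.0, -0.1], [-1.1, 1.2], [1.2, 0.6], [0.0, -1.0], [1.4, -1.0], [-1.6, -0.6]]
seat [613.6  35.1  71.4] 0.99 [[-0.1, 0.1], [0.6, -0.4], [1.5, 0.6], [0.0, 1.0], [-1.4, 0.3], [-1.2, 0.1], [-1.2, 1.2], [1.1, 0.8], [-0.0, -1.0], [1.1, -1.0], [-1.9, -0.8], [-0.3, -0.3], [1.3, -0.5]]
75 [611.6  36.6] 0.69 0.9950744636715704
73 [612.4  35.9] 0.66 0.8749627123793174
total tool shift mm [ 47.9  80.7 187.1] norm/row 26.2 spin rad 0.192 per row [ 6.  10.1 23.4] 0.024
```

```bash
sed -i 's/^P=.*/P=[(-34,0,8),(-26,26,8),(34,0,8)]/' fit2.py; python3 fit2.py
```

```text
seat [614.3  33.5  67.8] 0.7 [[0.1, -0.4], [0.1, -0.4], [0.5, -0.3], [-0.2, -0.3], [-0.4, 0.6], [-0.6, 0.3], [-0.4, 0.4], [1.0, 0.2]]
seat [612.8  35.3  72.4] 1.0 [[-0.4, -0.4], [0.6, -0.8], [1.5, 0.4], [-0.3, 0.8], [-0.4, 0.6], [-0.3, 0.3], [-0.2, 1.1], [0.9, 0.4], [-0.3, -1.1], [1.1, -1.1], [-1.9, -0.7]]
seat [613.5  34.9  71.4] 0.98 [[-0.3, -0.1], [0.4, -0.5], [1.3, 0.5], [-0.2, 0.9], [-0.4, 0.9], [-0.4, 0.5], [-0.2, 1.2], [0.9, 0.6], [-0.3, -1.1], [0.9, -1.1], [-2.1, -1.0], [-0.5, -0.5], [1.1, -0.6]]
75 [611.4  36.1] 0.8 0.8029403948389289
73 [612.2  35.4] 0.77 0.654300124333042
```

Emit:
carry_out:
  commands:
    - {"jaw":0.07,"translation":[0.008,0.0135,0.012],"spin":0}
    - {"jaw":0.07,"translation":[0.008,0.0135,0.02],"spin":0}
    - {"jaw":0.07,"translation":[0.008,0.0135,0.03],"spin":0}
    - {"jaw":0.07,"translation":[0.008,0.0135,0.03],"spin":0}
    - {"jaw":0.07,"translation":[0.008,0.0135,0.03],"spin":0}
    - {"jaw":0.07,"translation":[0.008,0.0135,0.03],"spin":0}
    - {"jaw":0.07,"translation":[0,0,0.02],"spin":0.096}
    - {"jaw":0.07,"translation":[0,0,0.01],"spin":0.096}

```text
time: 4.98
tool_pos: [467.1, 269.3, 151.8]
tcp_rot: [-179.9, -0.2, 168.9]
ft_force: [-0.1, -1.1, 0.4]
finger_gap: 69.9
grip_force: 0.0
```

```bash
python3 -c "
from h import *;plan(477,267.5,17,168.9,8);print(r.sense()['tool_pos'])"
```

```text
total tool shift mm [-10.6   0.4 134.7] norm/row 16.9 spin rad -0.0 per row [-1.3  0.1 16.8] -0.0
[467.08663321 269.3478073  151.78061241]
```

Emit:
carry_out:
  commands:
    - {"jaw":0.05,"translation":[-0.003,0,0.015],"spin":0}
    - {"jaw":0.05,"translation":[-0.003,0,0.02],"spin":0}
    - {"jaw":0.05,"translation":[-0.002,0,0.02],"spin":0}
    - {"jaw":0.05,"translation":[-0.002,0,0.02],"spin":0}
    - {"jaw":0.05,"translation":[0,0,0.02],"spin":0}
    - {"jaw":0.05,"translation":[0,0,0.02],"spin":0}
    - {"jaw":0.05,"translation":[0,0,0.012],"spin":0}
    - {"jaw":0.05,"translation":[0,0,0.008],"spin":0}

```text
time: 5.65
tool_pos: [478.7, 267.1, 18.9]
tcp_rot: [-179.9, -0.1, 169.0]
ft_force: [0.7, 0.9, -0.7]
finger_gap: 50.0
grip_force: 0.0
```

Emit:
carry_out:
  commands:
    - {"jaw":0.05,"translation":[0,0,0],"spin":0}
    - {"jaw":0.02,"translation":[0,0,0],"spin":0}
    - {"jaw":0.01,"translation":[0,0,0],"spin":0}
    - {"jaw":0.01,"translation":[0,0,0],"spin":0}
    - {"jaw":0.01,"translation":[0,0,0],"spin":0}
    - {"jaw":0.01,"translation":[0,0,0],"spin":0}
    - {"jaw":0.01,"translation":[0,0,0],"spin":0}
    - {"jaw":0.01,"translation":[0,0,0],"spin":0}
  squeeze: 30

```text
time: 6.32
tool_pos: [481.3, 268.0, 21.9]
tcp_rot: [179.9, 0.1, 169.0]
ft_force: [-1.7, 0.6, 6.8]
finger_gap: 15.3
grip_force: 31.2
```

Emit:
carry_out:
  commands:
    - {"jaw":0.01,"translation":[0,0,-0.005],"spin":0}
    - {"jaw":0.01,"translation":[0,0,-0.015],"spin":0}
    - {"jaw":0.01,"translation":[0,0,-0.03],"spin":0}
    - {"jaw":0.01,"translation":[0,0,-0.03],"spin":0}
    - {"jaw":0.01,"translation":[0,0,-0.03],"spin":-0.05}
    - {"jaw":0.01,"translation":[0,0,-0.03],"spin":-0.1}
    - {"jaw":0.01,"translation":[0,0,-0.03],"spin":-0.056}
    - {"jaw":0.01,"translation":[0,0,-0.015],"spin":0}

```text
time: 6.98
tool_pos: [481.4, 268.0, 210.1]
tcp_rot: [179.9, 0.3, -179.0]
ft_force: [1.4, -0.2, -0.7]
finger_gap: 15.5
grip_force: 30.1
```

Emit:
carry_out:
  commands:
    - {"jaw":0.01,"translation":[0,0,0],"spin":0}
    - {"jaw":0.01,"translation":[0,0,0],"spin":0}
    - {"jaw":0.01,"translation":[0,0,0],"spin":0}
    - {"jaw":0.01,"translation":[0,0,0],"spin":0}
    - {"jaw":0.01,"translation":[0,0,0],"spin":0}
    - {"jaw":0.01,"translation":[0,0,0],"spin":0}
    - {"jaw":0.01,"translation":[0,0,0],"spin":0}
    - {"jaw":0.01,"translation":[0,0,0],"spin":0}

```text
time: 7.65
tool_pos: [479.9, 267.3, 204.8]
tcp_rot: [-180.0, -0.0, -179.2]
ft_force: [0.1, -0.7, -2.3]
finger_gap: 15.8
grip_force: 30.1
```

Run:
```python
from h import *
import pickle
s=r.sense();print(s['time'],s['tool_pos'],s['tcp_rot'],s['ft_force'],s['wrist_torque'])
c=r.snapshot('wrist');pickle.dump(c,open('w5.pkl','wb'))
d=r.snapshot('side');pickle.dump(d,open('s5.pkl','wb'))
p=px([np.array(s['tool_pos'])+[0,0,0]],d)[0];print(p)
x,y=int(p[0]),int(p[1]);x0,y0=max(0,x-60),max(0,y-45)
a=cv2.resize(c['pixels'],(440,330));b=cv2.resize(d['pixels'][y0:y0+90,x0:x0+96],(352,330),interpolation=3)
print(x0,y0);cv2.imwrite('pics/g5.png',np.hstack([a,b]))
```

```text
7.65 [479.94679198 267.32529722 204.78580167] [-1.79981985e+02 -4.04147048e-02 -1.79196547e+02] [ 0.07326088 -0.65255532 -2.32579655] [-0.00048066 -0.00840737  0.03444528]
[347.15527519 211.11300624]
287 166
```

View pics/g5.png

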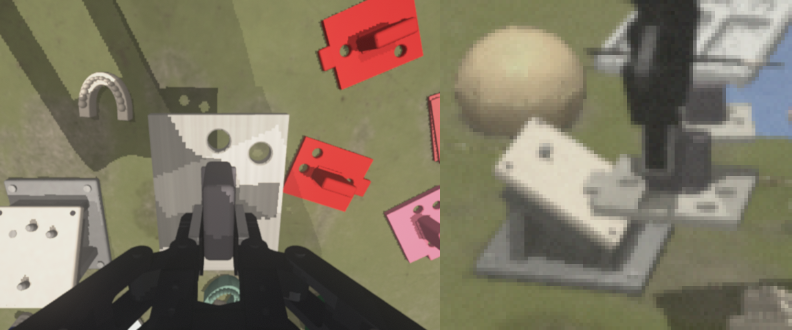

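The held plate is level, gripped on its rib. Its robot-side corners are at about (217,166) and (420,164) in full pixels, with holes at (318,204) and (380,221). Next I fit its pose in the hand.

```bash
cat > fit5.py <<'E'
exec(open('fit.py').read().split("C=[")[0].replace("'w1','w2','w3'","'w5',"))
c=W['w5'];im=c['pixels']
q=sub(c,[(216.7,165.8),(420.4,164.4)]);print(q)
# holes refined: dark-ish contour centroid
m=[(-50,-42,8),(-50,42,8),(-34,0,8),(-26,26,8)]
p=np.vstack([q,[(318.5,203.6),(379.6,221.1)]])
v,e=fit([('w5',m,p)],[475,267,188,0.01],0);print('plate',v[:3].round(1),np.degrees(v[3]).round(2),e.round(1).tolist())
s=r.sense();t=s['tool_pos'];print('plate rel TCP',(v[:3]-t).round(1))
# pitch check
def res(u):
    R=(Ro.from_euler('z',u[3])*Ro.from_euler('y',u[4])).as_matrix();return (px(np.array(m,float)@R.T+u[:3],c)-p).ravel()
u=least_squares(res,[*v,0],x_scale=[10,10,10,.1,.1]).x;print(u[:3].round(1),np.degrees(u[3:]).round(1))
E
python3 fit5.py
```

```text
[[214.37126 167.43486]
 [419.88626 166.33786]]
plate [468.2 268.1 182.5] 1.56 [[0.7, -0.2], [0.5, -1.6], [-0.5, 0.6], [-0.7, 0.6]]
plate rel TCP [-11.9   0.7 -22.7]
[467.6 268.  179.3] [1.4 4.3]
```

The side view shows the fingertips touching the plate's top, because the pads swing about 12 mm forward when closed. The plate needs clearance to pivot 30°, so I'll set it back down and grip about 8 mm higher.

Emit:
carry_out:
  commands:
    - {"jaw":0.01,"translation":[0,0,0.015],"spin":0}
    - {"jaw":0.01,"translation":[0,0,0.03],"spin":0}
    - {"jaw":0.01,"translation":[0,0,0.035],"spin":0}
    - {"jaw":0.01,"translation":[0,0,0.035],"spin":0}
    - {"jaw":0.01,"translation":[0,0,0.03],"spin":0}
    - {"jaw":0.01,"translation":[0,0,0.015],"spin":0}
    - {"jaw":0.01,"translation":[0,0,0.01],"spin":0}
    - {"jaw":0.01,"translation":[0,0,0.005],"spin":0}

```text
time: 8.42
tool_pos: [479.2, 267.0, 28.7]
tcp_rot: [-179.9, -0.1, -179.2]
ft_force: [-1.0, -0.2, -2.2]
finger_gap: 15.4
grip_force: 29.9
```

Emit:
carry_out:
  commands:
    - {"jaw":0.01,"translation":[0,0,0],"spin":0}
    - {"jaw":0.01,"translation":[0,0,0.002],"spin":0}
    - {"jaw":0.01,"translation":[0,0,0.002],"spin":0}
    - {"jaw":0.01,"translation":[0,0,0],"spin":0}
    - {"jaw":0.01,"translation":[0,0,0],"spin":0}
    - {"jaw":0.01,"translation":[0,0,0],"spin":0}
    - {"jaw":0.01,"translation":[0,0,0],"spin":0}
    - {"jaw":0.01,"translation":[0,0,0],"spin":0}

```text
time: 9.08
tool_pos: [480.3, 267.5, 26.6]
tcp_rot: [180.0, 0.0, -179.2]
ft_force: [0.2, 0.1, -1.8]
finger_gap: 15.5
grip_force: 30.0
```

Emit:
carry_out:
  commands:
    - {"jaw":0.01,"translation":[0,0,0.002],"spin":0}
    - {"jaw":0.01,"translation":[0,0,0.002],"spin":0}
    - {"jaw":0.01,"translation":[0,0,0.001],"spin":0}
    - {"jaw":0.01,"translation":[0,0,0],"spin":0}
    - {"jaw":0.05,"translation":[0,0,0],"spin":0}
    - {"jaw":0.05,"translation":[0,0,0],"spin":0}
    - {"jaw":0.05,"translation":[0,0,0],"spin":0}
    - {"jaw":0.05,"translation":[0,0,0],"spin":0}

```text
time: 9.75
tool_pos: [480.1, 267.4, 21.2]
tcp_rot: [-180.0, -0.0, -179.2]
ft_force: [0.3, 0.3, -0.4]
finger_gap: 49.9
grip_force: 0.0
```

Emit:
carry_out:
  commands:
    - {"jaw":0.05,"translation":[0.002,0,-0.004],"spin":0}
    - {"jaw":0.05,"translation":[0.002,0,-0.004],"spin":0}
    - {"jaw":0.05,"translation":[0.001,0,0],"spin":0}
    - {"jaw":0.05,"translation":[0,0,0],"spin":0}
    - {"jaw":0.05,"translation":[0,0,0],"spin":0}
    - {"jaw":0.05,"translation":[0,0,0],"spin":0}
    - {"jaw":0.05,"translation":[0,0,0],"spin":0}
    - {"jaw":0.05,"translation":[0,0,0],"spin":0}

```text
time: 10.42
tool_pos: [475.0, 267.3, 29.1]
tcp_rot: [-180.0, -0.0, -179.2]
ft_force: [-0.8, 1.0, -0.0]
finger_gap: 50.1
grip_force: 0.0
```

Emit:
carry_out:
  commands:
    - {"jaw":0.01,"translation":[0,0,0],"spin":0}
    - {"jaw":0.01,"translation":[0,0,0],"spin":0}
    - {"jaw":0.01,"translation":[0,0,0],"spin":0}
    - {"jaw":0.01,"translation":[0,0,0],"spin":0}
    - {"jaw":0.01,"translation":[0,0,0],"spin":0}
    - {"jaw":0.01,"translation":[0,0,0],"spin":0}
    - {"jaw":0.01,"translation":[0,0,0],"spin":0}
    - {"jaw":0.01,"translation":[0,0,0],"spin":0}
  squeeze: 25

```text
time: 11.08
tool_pos: [475.1, 267.4, 29.3]
tcp_rot: [180.0, 0.0, -179.2]
ft_force: [0.7, 0.6, 0.7]
finger_gap: 15.8
grip_force: 24.7
```

Emit:
carry_out:
  commands:
    - {"jaw":0.01,"translation":[0,0,-0.005],"spin":0}
    - {"jaw":0.01,"translation":[0,0,-0.015],"spin":0}
    - {"jaw":0.01,"translation":[0,0,-0.03],"spin":0}
    - {"jaw":0.01,"translation":[0,0,-0.03],"spin":0}
    - {"jaw":0.01,"translation":[0,0,-0.03],"spin":0}
    - {"jaw":0.01,"translation":[0,0,-0.03],"spin":0}
    - {"jaw":0.01,"translation":[0,0,-0.02],"spin":0}
    - {"jaw":0.01,"translation":[0,0,-0.01],"spin":0}

```text
time: 11.75
tool_pos: [476.4, 267.9, 203.3]
tcp_rot: [179.9, 0.3, -179.2]
ft_force: [0.6, 0.1, -0.7]
finger_gap: 15.6
grip_force: 24.7
```

Emit:
carry_out:
  commands:
    - {"jaw":0.01,"translation":[-0.01,-0.02,0],"spin":0}
    - {"jaw":0.01,"translation":[-0.02,-0.033,0],"spin":0}
    - {"jaw":0.01,"translation":[-0.022,-0.034,0],"spin":0}
    - {"jaw":0.01,"translation":[-0.022,-0.034,0],"spin":0}
    - {"jaw":0.01,"translation":[-0.022,-0.034,0],"spin":0}
    - {"jaw":0.01,"translation":[-0.02,-0.033,0],"spin":0}
    - {"jaw":0.01,"translation":[-0.012,-0.025,0],"spin":0}
    - {"jaw":0.01,"translation":[-0.006,-0.015,0],"spin":0}

```text
time: 12.42
tool_pos: [612.8, 37.9, 197.8]
tcp_rot: [-180.0, -0.1, -179.3]
ft_force: [0.9, -0.1, -1.5]
finger_gap: 15.4
grip_force: 24.8
```

Emit:
carry_out:
  commands:
    - {"jaw":0.01,"translation":[0.0,-0.001,0.005],"spin":0}
    - {"jaw":0.01,"translation":[0,0,0.01],"spin":0}
    - {"jaw":0.01,"translation":[0,0,0.013],"spin":0}
    - {"jaw":0.01,"translation":[0,0,0.01],"spin":0}
    - {"jaw":0.01,"translation":[0,0,0.007],"spin":0}
    - {"jaw":0.01,"translation":[0,0,0.003],"spin":0}
    - {"jaw":0.01,"translation":[0,0,0],"spin":0}
    - {"jaw":0.01,"translation":[0,0,0],"spin":0}

```text
time: 13.08
tool_pos: [612.2, 40.8, 151.3]
tcp_rot: [180.0, -0.0, -179.1]
ft_force: [-0.8, 0.2, -0.9]
finger_gap: 15.1
grip_force: 24.8
```

```bash
cat > look.py <<'E'
from h import *
import pickle,sys
from scipy.spatial.transform import Rotation as Ro
th=float(sys.argv[2]);s=r.sense();t=np.array(s['tool_pos']);print(s['time'],t.round(1),s['ft_force'].round(1) if hasattr(s['ft_force'],'round') else s['ft_force'])
pv=t+[0,0,7.];yaw=0.8
R=(Ro.from_euler('z',yaw,degrees=True)*Ro.from_euler('y',-th,degrees=True)).as_matrix()
o=pv-R@np.array([6.5,0.,36.3]);out=[]
Rs=(Ro.from_euler('z',yaw,degrees=True)*Ro.from_euler('y',-30,degrees=True)).as_matrix();so=np.array([612,35.7,75.])
for n in('side','scene'):
    c=r.snapshot(n);im=c['pixels'].copy();pickle.dump(c,open(f'{sys.argv[1]}_{n}.pkl','wb'))
    cx,cy=px([so+[0,0,20]],c)[0].astype(int);x0,y0=cx-50,cy-50
    z=4.;im=cv2.resize(im[y0:y0+100,x0:x0+100],(400,400),interpolation=cv2.INTER_CUBIC)
    for P,RR,oo,col in(([(-50,-42,0),(-50,42,0),(50,42,0),(50,-42,0)],R,o,(0,0,255)),([(-61,-56,0),(-61,56,0),(61,56,0),(61,-56,0)],Rs,so,(255,0,0))):
        q=((px(np.array(P,float)@RR.T+oo,c)-[x0,y0]+.5)*z).astype(int);cv2.polylines(im,[q.reshape(-1,1,2)],True,col,1)
    out.append(im)
cv2.imwrite(f'pics/{sys.argv[1]}.png',np.hstack(out))
E
python3 look.py c6 0
```

```text
13.0833 [612.2  40.8 151.3] [-0.8  0.2 -0.9]
```

View pics/c6.png

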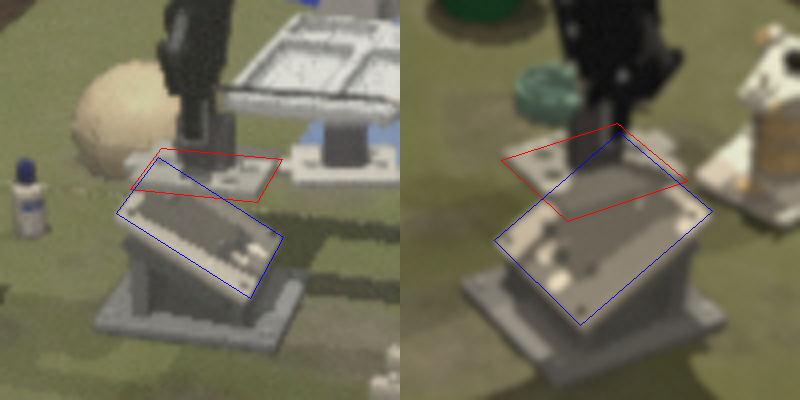

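The overlay shows the modelled stand face (blue) within about 1–2 px in both views. The held plate (red) is level above it, with its underside a few mm higher than modelled. I'll correct y by −5 mm and go down to just above contact.

Emit:
carry_out:
  commands:
    - {"jaw":0.01,"translation":[0.001,-0.002,0.002],"spin":0}
    - {"jaw":0.01,"translation":[0.001,-0.002,0.003],"spin":0}
    - {"jaw":0.01,"translation":[0,-0.001,0.003],"spin":0}
    - {"jaw":0.01,"translation":[0,0,0.002],"spin":0}
    - {"jaw":0.01,"translation":[0,0,0],"spin":0}
    - {"jaw":0.01,"translation":[0,0,0],"spin":0}
    - {"jaw":0.01,"translation":[0,0,0],"spin":0}
    - {"jaw":0.01,"translation":[0,0,0],"spin":0}

```text
time: 13.85
tool_pos: [610.5, 35.3, 141.5]
tcp_rot: [180.0, 0.0, -179.2]
ft_force: [-0.5, 0.6, -2.0]
finger_gap: 15.6
grip_force: 24.8
```

Emit:
carry_out:
  commands:
    - {"jaw":0.01,"translation":[0,0,0.002],"spin":0}
    - {"jaw":0.01,"translation":[0,0,0.002],"spin":0}
    - {"jaw":0.01,"translation":[0,0,0.001],"spin":0}
    - {"jaw":0.01,"translation":[0,0,0.001],"spin":0}
    - {"jaw":0.01,"translation":[0,0,0],"spin":0}
    - {"jaw":0.01,"translation":[0,0,0],"spin":0}
    - {"jaw":0.01,"translation":[0,0,0],"spin":0}
    - {"jaw":0.01,"translation":[0,0,0],"spin":0}

```text
time: 14.52
tool_pos: [610.5, 35.2, 135.4]
tcp_rot: [-180.0, 0.0, -179.2]
ft_force: [-0.3, 0.4, -2.3]
finger_gap: 15.2
grip_force: 24.8
```

Emit:
carry_out:
  commands:
    - {"jaw":0.01,"translation":[0.001,0,0.001],"spin":0}
    - {"jaw":0.01,"translation":[0,0,0.001],"spin":0}
    - {"jaw":0.01,"translation":[0.001,0,0.001],"spin":0}
    - {"jaw":0.01,"translation":[0,0,0.001],"spin":0}
    - {"jaw":0.01,"translation":[0,0,0],"spin":0}
    - {"jaw":0.01,"translation":[0,0,0],"spin":0}
    - {"jaw":0.01,"translation":[0,0,0],"spin":0}
    - {"jaw":0.01,"translation":[0,0,0],"spin":0}

```text
time: 15.18
tool_pos: [608.5, 35.2, 132.1]
tcp_rot: [-180.0, 0.0, -179.2]
ft_force: [-5.5, -0.5, 5.1]
finger_gap: 15.2
grip_force: 26.0
```

Emit:
carry_out:
  commands:
    - {"jaw":0.01,"translation":[0.001,0,0.001],"spin":0}
    - {"jaw":0.01,"translation":[0.001,0,0.001],"spin":0}
    - {"jaw":0.01,"translation":[0.001,0,0.001],"spin":0}
    - {"jaw":0.01,"translation":[0.001,0,0.001],"spin":0}
    - {"jaw":0.01,"translation":[0,0,0.001],"spin":0}
    - {"jaw":0.01,"translation":[0,0,0.001],"spin":0}
    - {"jaw":0.01,"translation":[0,0,0],"spin":0}
    - {"jaw":0.01,"translation":[0,0,0],"spin":0}

```text
time: 15.85
tool_pos: [603.6, 35.1, 124.9]
tcp_rot: [-180.0, -0.1, -179.2]
ft_force: [-5.3, 1.1, 5.2]
finger_gap: 15.3
grip_force: 26.2
```

Emit:
carry_out:
  commands:
    - {"jaw":0.01,"translation":[0.001,0,0.001],"spin":0}
    - {"jaw":0.01,"translation":[0.001,0,0.001],"spin":0}
    - {"jaw":0.01,"translation":[0.001,0,0.001],"spin":0}
    - {"jaw":0.01,"translation":[0,0,0.001],"spin":0}
    - {"jaw":0.01,"translation":[0,0,0.001],"spin":0}
    - {"jaw":0.01,"translation":[0,0,0.001],"spin":0}
    - {"jaw":0.01,"translation":[0,0,0],"spin":0}
    - {"jaw":0.01,"translation":[0,0,0],"spin":0}

```text
time: 16.52
tool_pos: [600.4, 35.1, 118.7]
tcp_rot: [180.0, -0.1, -179.2]
ft_force: [-5.5, 0.4, 4.0]
finger_gap: 15.3
grip_force: 26.6
```

Emit:
carry_out:
  commands:
    - {"jaw":0.01,"translation":[0.001,0,0.001],"spin":0}
    - {"jaw":0.01,"translation":[0,0,0.001],"spin":0}
    - {"jaw":0.01,"translation":[0,0,0.001],"spin":0}
    - {"jaw":0.01,"translation":[0,0,0.001],"spin":0}
    - {"jaw":0.01,"translation":[0,0,0.001],"spin":0}
    - {"jaw":0.01,"translation":[0,0,0.001],"spin":0}
    - {"jaw":0.01,"translation":[0,0,0],"spin":0}
    - {"jaw":0.01,"translation":[0,0,0],"spin":0}

```text
time: 17.18
tool_pos: [598.7, 35.1, 112.3]
tcp_rot: [180.0, -0.2, -179.2]
ft_force: [-9.0, -0.1, 4.5]
finger_gap: 15.2
grip_force: 27.4
```

Emit:
carry_out:
  commands:
    - {"jaw":0.01,"translation":[0.001,0,0],"spin":0}
    - {"jaw":0.01,"translation":[0.001,0,0],"spin":0}
    - {"jaw":0.01,"translation":[0,0,0],"spin":0}
    - {"jaw":0.01,"translation":[0,0,0],"spin":0}
    - {"jaw":0.01,"translation":[0,0,0],"spin":0}
    - {"jaw":0.01,"translation":[0,0,0],"spin":0}
    - {"jaw":0.01,"translation":[0,0,0],"spin":0}
    - {"jaw":0.01,"translation":[0,0,0],"spin":0}

```text
time: 17.85
tool_pos: [598.4, 35.1, 113.2]
tcp_rot: [180.0, -0.0, -179.2]
ft_force: [0.2, -0.4, -1.7]
finger_gap: 15.6
grip_force: 26.5
```

```bash
python3 look.py c7 21
```

```text
17.85 [598.4  35.1 113.2] [ 0.2 -0.4 -1.7]
```

View pics/c7.png

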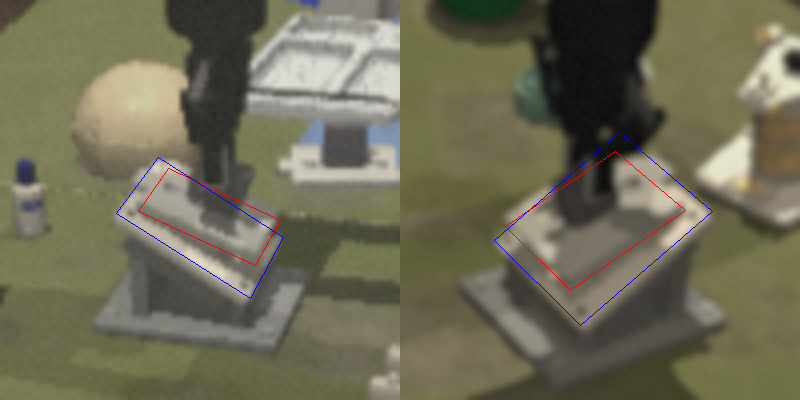

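The side view shows the plate tilted about 20° over the upper pin, close to the modelled outline (red), with no contact force left. I'll continue straight down in small steps and watch the force.

Emit:
carry_out:
  commands:
    - {"jaw":0.01,"translation":[0,0,0.001],"spin":0}
    - {"jaw":0.01,"translation":[0,0,0.001],"spin":0}
    - {"jaw":0.01,"translation":[0,0,0.001],"spin":0}
    - {"jaw":0.01,"translation":[0,0,0.001],"spin":0}
    - {"jaw":0.01,"translation":[0,0,0.001],"spin":0}
    - {"jaw":0.01,"translation":[0,0,0],"spin":0}
    - {"jaw":0.01,"translation":[0,0,0],"spin":0}
    - {"jaw":0.01,"translation":[0,0,0],"spin":0}

```text
time: 18.62
tool_pos: [597.8, 35.0, 108.4]
tcp_rot: [-180.0, -0.1, -179.2]
ft_force: [-5.7, -0.2, 3.9]
finger_gap: 15.6
grip_force: 27.8
```

Emit:
carry_out:
  commands:
    - {"jaw":0.01,"translation":[0,0,0.001],"spin":0}
    - {"jaw":0.01,"translation":[0,0,0.001],"spin":0}
    - {"jaw":0.01,"translation":[0,0,0.001],"spin":0}
    - {"jaw":0.01,"translation":[0,0,0.001],"spin":0}
    - {"jaw":0.01,"translation":[0,0,0],"spin":0}
    - {"jaw":0.01,"translation":[0,0,0],"spin":0}
    - {"jaw":0.01,"translation":[0,0,0],"spin":0}
    - {"jaw":0.01,"translation":[0,0,0],"spin":0}

```text
time: 19.28
tool_pos: [597.3, 35.0, 104.1]
tcp_rot: [-180.0, -0.1, -179.2]
ft_force: [-7.4, 0.4, 3.7]
finger_gap: 15.6
grip_force: 28.5
```

Emit:
carry_out:
  commands:
    - {"jaw":0.01,"translation":[0,0,0.001],"spin":0}
    - {"jaw":0.01,"translation":[0,0,0.001],"spin":0}
    - {"jaw":0.01,"translation":[0,0,0.001],"spin":0}
    - {"jaw":0.01,"translation":[0,0,0],"spin":0}
    - {"jaw":0.01,"translation":[0,0,0],"spin":0}
    - {"jaw":0.01,"translation":[0,0,0],"spin":0}
    - {"jaw":0.01,"translation":[0,0,0],"spin":0}
    - {"jaw":0.01,"translation":[0,0,0],"spin":0}

```text
time: 19.95
tool_pos: [597.0, 35.1, 101.0]
tcp_rot: [-180.0, -0.2, -179.2]
ft_force: [-8.6, 0.0, 4.6]
finger_gap: 15.7
grip_force: 29.0
```

Emit:
carry_out:
  commands:
    - {"jaw":0.01,"translation":[0,0,0.001],"spin":0}
    - {"jaw":0.01,"translation":[0,0,0.001],"spin":0}
    - {"jaw":0.01,"translation":[0,0,0],"spin":0}
    - {"jaw":0.01,"translation":[0,0,0],"spin":0}
    - {"jaw":0.01,"translation":[0,0,0],"spin":0}
    - {"jaw":0.01,"translation":[0,0,0],"spin":0}
    - {"jaw":0.01,"translation":[0,0,0],"spin":0}
    - {"jaw":0.01,"translation":[0,0,0],"spin":0}

```text
time: 20.62
tool_pos: [597.0, 35.0, 100.5]
tcp_rot: [-180.0, -0.2, -179.2]
ft_force: [-15.3, 0.1, 15.4]
finger_gap: 15.2
grip_force: 30.5
```

```bash
cat > pose.py <<'E'
# fit plate pose from side+scene by edges: maximise gradient along projected plate outline (numeric, no view)
from h import *
E
python3 - <<'E'
from h import *
import pickle
s=r.sense();print(s['tool_pos'],s['ft_force'],s['wrist_torque'])
c=r.snapshot('wrist');pickle.dump(c,open('w8.pkl','wb'))
from scipy.spatial.transform import Rotation as Ro
R=(Ro.from_euler('z',.8,degrees=True)*Ro.from_euler('y',-30,degrees=True)).as_matrix()
o=np.array([611.5,35.9,75])
m=np.array([(-50,-42,8),(-50,42,8),(-34,0,8),(-26,26,8)],float)
p=px(m@R.T+o,c);print(p.round(1))
g=cv2.cvtColor(c['pixels'],cv2.COLOR_BGR2GRAY)
print(cv2.cornerSubPix(g,p[:2].astype(np.float32).reshape(-1,1,2),(6,6),(-1,-1),(3,50,.01)).reshape(-1,2).round(1))
for (x,y) in p[2:].astype(int): print(g[y-14:y+15:2,x-14:x+15:2])
E
```

```text
[596.98991424  34.99745993 100.52865397] [-15.29082847   0.13884771  15.42793565] [-0.07416966  2.21431093 -0.01446157]
[[235.5 216. ]
 [401.3 216.2]
 [318.4 247.1]
 [371.  263.1]]Traceback (most recent call last):
  File "<stdin>", line 11, in <module>
cv2.error: OpenCV(4.12.0) :-1: error: (-5:Bad argument) in function 'cornerSubPix'
> Overload resolution failed:
>  - Layout of the output array corners is incompatible with cv::Mat
>  - Expected Ptr<cv::UMat> for argument 'corners'
```

```bash
cat > chk.py <<'E'
from h import *
import pickle,sys
from scipy.optimize import least_squares
from scipy.spatial.transform import Rotation as Ro
c=pickle.load(open(sys.argv[1],'rb'))
g=cv2.cvtColor(c['pixels'],cv2.COLOR_BGR2GRAY).astype(np.float32);g=cv2.GaussianBlur(g,(0,0),1.0)
def pose(v): return (Ro.from_euler('z',v[4])*Ro.from_euler('y',-v[3])).as_matrix(),v[:3]
def proj(P,v):
    R,o=pose(v);return px(np.array(P,float)@R.T+o,c)
v0=np.array([611.5,35.9,75,np.pi/6,.014])
# sample edges: near edge and lateral edges of top face; search along the image normal for max gradient
segs=[((-50,-36,8),(-50,36,8)),((-46,-42,8),(-20,-42,8)),((-46,42,8),(-20,42,8))]
th=np.linspace(0,2*np.pi,24,endpoint=False)
def edgepts(P,v,w):
    P=np.array(P);a=proj(P,v);t=np.gradient(a,axis=0);n=np.stack([-t[:,1],t[:,0]],1);n/=np.linalg.norm(n,axis=1)[:,None]
    k=np.arange(-w,w+.01,.25);q=a[:,None]+n[:,None]*k[None,:,None]
    s=cv2.remap(g,q[...,0].astype(np.float32),q[...,1].astype(np.float32),1)
    G=np.abs(np.gradient(s,axis=1));i=G.argmax(1);return k[i],G.max(1),a+n*k[i][:,None],n
v=v0
for w in(6,4,3):
    obs=[]
    for A,B in segs:
        P=np.linspace(A,B,20);k,G,q,n=edgepts(P,v,w);ok=G>4;obs.append((P[ok],q[ok],n[ok]));print('seg',A[:2],'off px med',np.median(k[ok]).round(2) if ok.any() else None,ok.sum(),end=' | ')
    for h in[(-34,0),(-26,26)]:
        P=[(h[0]+7*np.cos(a),h[1]+7*np.sin(a),8) for a in th];k,G,q,n=edgepts(P,v,min(w,3));ok=G>4;obs.append((np.array(P)[ok],q[ok],n[ok]))
    f=lambda u:np.concatenate([((proj(P,u)-q)*n).sum(1) for P,q,n in obs if len(P)])
    sol=least_squares(f,v,loss='soft_l1',x_scale=[5,5,5,.1,.1]);v=sol.x
    print('\n',v[:3].round(1),np.degrees(v[3:]).round(2),'rms',np.sqrt(np.mean(sol.fun**2)).round(2))
E
python3 chk.py w8.pkl
```

```text
seg (-50, -36) off px med -3.75 14 | seg (-46, -42) off px med None 0 | seg (-46, 42) off px med None 0 | 
 [611.2  37.3  68.8] [11.93  3.04] rms 2.04
seg (-50, -36) off px med -2.5 13 | seg (-46, -42) off px med None 0 | seg (-46, 42) off px med 3.5 1 | 
 [610.4  37.2  72.3] [15.55  3.5 ] rms 1.74
seg (-50, -36) off px med -1.0 13 | seg (-46, -42) off px med None 0 | seg (-46, 42) off px med 2.38 2 | 
 [610.   37.   74.7] [17.13  4.14] rms 1.51
```

Emit:
carry_out:
  commands:
    - {"jaw":0.01,"translation":[0,0,-0.001],"spin":0}
    - {"jaw":0.01,"translation":[0,0,-0.001],"spin":0}
    - {"jaw":0.01,"translation":[0,0,0],"spin":0}
    - {"jaw":0.01,"translation":[0,0,0],"spin":0}
    - {"jaw":0.05,"translation":[0,0,0],"spin":0}
    - {"jaw":0.05,"translation":[0,0,0],"spin":0}
    - {"jaw":0.05,"translation":[0,0,0],"spin":0}
    - {"jaw":0.05,"translation":[0,0,0],"spin":0}

```text
time: 21.33
tool_pos: [598.7, 35.1, 101.4]
tcp_rot: [-180.0, 0.0, -179.2]
ft_force: [0.5, 0.0, -0.1]
finger_gap: 50.0
grip_force: 0.0
```

Emit:
carry_out:
  commands:
    - {"jaw":0.05,"translation":[0,0,-0.005],"spin":0}
    - {"jaw":0.05,"translation":[0,0,-0.02],"spin":0}
    - {"jaw":0.05,"translation":[0,0,-0.03],"spin":0}
    - {"jaw":0.05,"translation":[0.01,0.01,-0.03],"spin":0}
    - {"jaw":0.05,"translation":[0.02,0.02,-0.03],"spin":0}
    - {"jaw":0.05,"translation":[0.02,0.025,-0.03],"spin":0}
    - {"jaw":0.05,"translation":[0.02,0.025,-0.03],"spin":0}
    - {"jaw":0.05,"translation":[0.01,0.02,-0.01],"spin":0}

```text
time: 22.0
tool_pos: [519.1, 132.9, 289.3]
tcp_rot: [179.9, 0.4, -179.2]
ft_force: [0.7, 0.3, 0.4]
finger_gap: 50.0
grip_force: 0.0
```

Emit:
carry_out:
  commands:
    - {"jaw":0.05,"translation":[0,0.02,0],"spin":0}
    - {"jaw":0.05,"translation":[0,0.02,0],"spin":0}
    - {"jaw":0.05,"translation":[0,0,0],"spin":0}
    - {"jaw":0.05,"translation":[0,0,0],"spin":0}
    - {"jaw":0.05,"translation":[0,0,0],"spin":0}
    - {"jaw":0.05,"translation":[0,0,0],"spin":0}
    - {"jaw":0.05,"translation":[0,0,0],"spin":0}
    - {"jaw":0.05,"translation":[0,0,0],"spin":0}

```text
time: 22.67
tool_pos: [518.6, 170.7, 283.2]
tcp_rot: [-180.0, -0.0, -179.3]
ft_force: [0.3, -1.2, -0.6]
finger_gap: 49.7
grip_force: 0.0
```

```bash
cat > reg.py <<'E'
from h import *
import pickle,sys
from scipy.spatial.transform import Rotation as Ro
n=sys.argv[1];s=r.sense();print(s['time'],s['tool_pos'].round(1) if hasattr(s['tool_pos'],'round') else s['tool_pos'])
R=(Ro.from_euler('z',.8,degrees=True)*Ro.from_euler('y',-30,degrees=True)).as_matrix();o=np.array([611.5,35.9,75])
rib=[(-22,-8,50),(-22,8,50),(22,8,50),(22,-8,50)]
for cam in('wrist','scene','side'):
    c=r.snapshot(cam);pickle.dump(c,open(f'{n}_{cam}.pkl','wb'))
    L=[d for d in r.landmark_of(c,'plate_1')];e=px([o],c)[0]
    L.sort(key=lambda d:np.hypot(*(np.array(d['xy'])-e)));print(cam,'exp origin',e.round(1),[(np.round(d['xy'],1).tolist(),round(d['score'],2)) for d in L[:1]])
    # dark rib mask near the expected rib top
    q=px(np.array(rib+[(-22,-8,8),(-22,8,8),(22,8,8),(22,-8,8)],float)@R.T+o,c).astype(np.float32)
    hull=cv2.convexHull(q).astype(int);M=np.zeros((480,640),np.uint8);cv2.fillConvexPoly(M,hull,1)
    g=cv2.cvtColor(c['pixels'],cv2.COLOR_BGR2GRAY);x0,y0=q.min(0).astype(int)-12;x1,y1=q.max(0).astype(int)+12
    D=np.zeros_like(M);D[y0:y1,x0:x1]=(g[y0:y1,x0:x1]<110)
    num,lab,st,ce=cv2.connectedComponentsWithStats(D)
    if num>1:
        k=max(range(1,num),key=lambda k:(M[lab==k]).sum());I=((lab==k)&(M>0)).sum();print(' rib dark comp',st[k].tolist(),'IoU',round(I/(((lab==k)|(M>0)).sum()),2),'model bbox',cv2.boundingRect(hull))
E
python3 reg.py a9
```

```text
22.6667 [518.6 170.7 283.2]
wrist exp origin [184.2 291.4] [([186.7, 287.7], 0.84)]
 rib dark comp [173, 263, 17, 47, 650] IoU 0.37 model bbox (153, 263, 38, 51)
scene exp origin [381.4 264. ] [([384.6, 265.3], 0.94)]
 rib dark comp [369, 252, 17, 23, 223] IoU 0.55 model bbox (367, 247, 21, 22)
side exp origin [323.3 214. ] [([323.5, 213.9], 0.61)]
 rib dark comp [320, 200, 18, 18, 171] IoU 0.65 model bbox (317, 197, 21, 20)
```

```bash
cat > rect.py <<'E'
from h import *
import pickle,sys
from scipy.spatial.transform import Rotation as Ro
R=(Ro.from_euler('z',.8,degrees=True)*Ro.from_euler('y',-30,degrees=True)).as_matrix();o=np.array([611.5,35.9,75])
c=pickle.load(open(sys.argv[1],'rb'));g=cv2.GaussianBlur(cv2.cvtColor(c['pixels'],cv2.COLOR_BGR2GRAY).astype(np.float32),(0,0),.7)
def prof(P): 
    q=px(np.array(P,float)@R.T+o,c).astype(np.float32);return cv2.remap(g,q[:,0].reshape(1,-1),q[:,1].reshape(1,-1),1)[0]
for z in(8,):
    print('x profiles -72..-20 step 2, z',z)
    for y in(-35,-18,18,35): print(y,prof([(x,y,z) for x in range(-72,-18,2)]).astype(int).tolist())
    print('x profiles 30..70');
    for y in(-35,-20,20,35): print(y,prof([(x,y,z) for x in range(30,72,2)]).astype(int).tolist())
    print('y profiles -64..-30 / 30..64')
    for x in(-40,-10,20): print(x,prof([(x,y,z) for y in range(-66,-28,2)]).astype(int).tolist(),'/',prof([(x,y,z) for y in range(30,68,2)]).astype(int).tolist())
E
python3 rect.py a9_wrist.pkl
```

```text
x profiles -72..-20 step 2, z 8
-35 [179, 175, 137, 119, 119, 115, 122, 190, 214, 186, 214, 227, 227, 228, 228, 228, 228, 228, 229, 229, 229, 229, 229, 229, 229, 229, 229]
-18 [187, 181, 140, 121, 116, 103, 119, 197, 224, 184, 210, 208, 172, 168, 170, 168, 165, 166, 168, 169, 169, 143, 126, 139, 140, 141, 141]
18 [188, 164, 126, 121, 116, 101, 119, 183, 185, 173, 206, 222, 223, 223, 223, 223, 223, 223, 223, 222, 215, 199, 190, 198, 215, 223, 224]
35 [189, 165, 126, 120, 115, 101, 120, 197, 215, 186, 212, 224, 225, 224, 225, 225, 224, 224, 224, 224, 224, 223, 221, 222, 224, 224, 223]
x profiles 30..70
-35 [227, 227, 227, 227, 227, 227, 226, 226, 226, 234, 238, 238, 239, 239, 234, 187, 154, 149, 148, 149, 121]
-20 [227, 227, 227, 227, 227, 227, 227, 227, 228, 236, 239, 239, 238, 235, 235, 185, 151, 149, 147, 147, 148]
20 [229, 229, 229, 228, 228, 229, 229, 229, 230, 237, 239, 239, 239, 239, 235, 175, 84, 56, 55, 54, 54]
35 [205, 166, 120, 87, 66, 59, 60, 59, 58, 58, 57, 57, 56, 56, 55, 54, 54, 53, 53, 52, 52]
y profiles -64..-30 / 30..64
-40 [146, 145, 145, 147, 148, 149, 152, 187, 233, 238, 238, 238, 230, 226, 226, 227, 228, 229, 226] / [222, 222, 223, 224, 223, 219, 173, 205, 236, 239, 240, 239, 237, 215, 155, 162, 166, 165, 164]
-10 [145, 145, 145, 145, 146, 145, 146, 185, 233, 238, 238, 237, 230, 227, 228, 229, 230, 231, 230] / [222, 221, 222, 223, 222, 220, 167, 206, 239, 240, 240, 240, 238, 216, 157, 159, 162, 162, 163]
20 [143, 143, 144, 145, 146, 146, 147, 185, 232, 238, 238, 237, 229, 226, 226, 227, 229, 232, 231] / [224, 223, 223, 225, 224, 219, 174, 211, 239, 239, 238, 232, 166, 103, 98, 98, 98, 97, 84]
```

```bash
cat >> rect.py <<'E'
print('---fit')
from scipy.optimize import least_squares
def edge(fn,a,lo,hi,sgn):
    t=np.arange(lo,hi,.25);p=prof([fn(a,u) for u in t]);G=sgn*np.gradient(p);return t[G.argmax()]
for nm,z,xr,yr in(('face',0,(-61,61),56),('plate',8,(-50,50),42)):
    E={'xlo':[edge(lambda y,u:(u,y,z),y,xr[0]-6,xr[0]+5,1) for y in(-30,-22,22,30)],
       'xhi':[edge(lambda y,u:(u,y,z),y,xr[1]-5,xr[1]+5,-1 if nm=='face' else 1) for y in(-30,-22,-15,15,20)],
       'ylo':[edge(lambda x,u:(x,u,z),x,-yr-5,-yr+5,1 if nm=='face' else -1) for x in(-40,-25,-10,5,20)],
       'yhi':[edge(lambda x,u:(x,u,z),x,yr-5,yr+5,-1) for x in(-40,-25,-10,5)]}
    for k,v in E.items(): print(nm,k,v)
E
python3 rect.py a9_wrist.pkl | sed -n '/---fit/,$p'
```

```text
---fit
face xlo [np.float64(-60.75), np.float64(-60.75), np.float64(-60.75), np.float64(-60.5)]
face xhi [np.float64(60.0), np.float64(60.0), np.float64(61.75), np.float64(61.0), np.float64(61.25)]
face ylo [np.float64(-55.5), np.float64(-55.25), np.float64(-55.5), np.float64(-55.5), np.float64(-56.0)]
face yhi [np.float64(55.0), np.float64(55.25), np.float64(55.25), np.float64(55.5)]
plate xlo [np.float64(-52.5), np.float64(-52.5), np.float64(-52.25), np.float64(-52.75)]
plate xhi [np.float64(47.0), np.float64(47.0), np.float64(47.25), np.float64(49.75), np.float64(47.25)]
plate ylo [np.float64(-42.75), np.float64(-42.0), np.float64(-42.75), np.float64(-42.75), np.float64(-42.25)]
plate yhi [np.float64(41.0), np.float64(41.0), np.float64(41.75), np.float64(41.25)]
```

The plate outline measures 99.6 × 83.8 mm against the face. It is centred 2.6 mm down the slope and 0.4 mm across, about as expected from the pin play. I'll check its height from the opposite side.

Emit:
carry_out:
  commands:
    - {"jaw":0.05,"translation":[0,-0.025,0],"spin":0}
    - {"jaw":0.05,"translation":[0,-0.035,0],"spin":0}
    - {"jaw":0.05,"translation":[0,-0.04,0],"spin":0}
    - {"jaw":0.05,"translation":[0,-0.04,0],"spin":0}
    - {"jaw":0.05,"translation":[0,-0.04,0],"spin":0}
    - {"jaw":0.05,"translation":[0,-0.04,0],"spin":0}
    - {"jaw":0.05,"translation":[0,-0.035,0],"spin":0}
    - {"jaw":0.05,"translation":[0,-0.015,0],"spin":0}

```text
time: 23.63
tool_pos: [521.8, -102.7, 283.3]
tcp_rot: [-179.9, -0.0, -179.4]
ft_force: [-0.3, 0.1, -0.3]
finger_gap: 49.9
grip_force: 0.0
```

Emit:
carry_out:
  commands:
    - {"jaw":0.05,"translation":[0,0,0],"spin":0}
    - {"jaw":0.05,"translation":[0,0,0],"spin":0}
    - {"jaw":0.05,"translation":[0,0,0],"spin":0}
    - {"jaw":0.05,"translation":[0,0,0],"spin":0}
    - {"jaw":0.05,"translation":[0,0,0],"spin":0}
    - {"jaw":0.05,"translation":[0,0,0],"spin":0}
    - {"jaw":0.05,"translation":[0,0,0],"spin":0}
    - {"jaw":0.05,"translation":[0,0,0],"spin":0}

```text
time: 24.3
tool_pos: [522.3, -98.0, 283.3]
tcp_rot: [-180.0, 0.0, -179.1]
ft_force: [0.3, 0.6, 0.2]
finger_gap: 50.1
grip_force: 0.0
```

```bash
python3 reg.py b9 && python3 rect.py b9_wrist.pkl | sed 's/np.float64//g'
python3 - <<'E'
import pickle
for n in 'ab': print(pickle.load(open(n+'9_wrist.pkl','rb'))['extrinsics'][:3,3])
E
```

```text
24.3 [522.3 -98.  283.3]
wrist exp origin [447.2 291.5] [([450.3, 286.7], 0.58)]
 rib dark comp [438, 262, 22, 48, 799] IoU 0.42 model bbox (440, 263, 37, 51)
scene exp origin [381.4 264. ] [([383.5, 263.3], 0.8)]
 rib dark comp [369, 252, 17, 22, 222] IoU 0.56 model bbox (367, 247, 21, 22)
side exp origin [323.3 214. ] [([360.4, 202.3], 0.87)]
 rib dark comp [316, 189, 22, 29, 234] IoU 0.55 model bbox (317, 197, 21, 20)
x profiles -72..-20 step 2, z 8
-35 [184, 176, 135, 115, 110, 96, 118, 195, 208, 179, 209, 222, 223, 223, 223, 223, 224, 224, 224, 224, 224, 224, 224, 223, 214, 203, 203]
-18 [183, 158, 120, 116, 110, 96, 120, 197, 218, 178, 204, 203, 180, 177, 174, 163, 158, 158, 163, 164, 163, 173, 179, 178, 187, 180, 159]
18 [180, 158, 122, 116, 109, 95, 119, 179, 175, 166, 199, 215, 215, 215, 215, 215, 215, 214, 215, 214, 197, 141, 122, 133, 134, 134, 134]
35 [163, 162, 160, 161, 162, 157, 148, 175, 175, 162, 188, 191, 191, 191, 191, 190, 190, 190, 190, 190, 188, 185, 184, 185, 187, 189, 189]
x profiles 30..70
-35 [52, 51, 50, 52, 50, 50, 51, 49, 48, 48, 48, 49, 54, 63, 71, 51, 4
[... 743 characters left out ...]
 138, 138, 136]
20 [47, 52, 77, 91, 91, 91, 91, 92, 137, 206, 199, 131, 157, 196, 200, 201, 204, 219, 226] / [190, 188, 187, 190, 189, 192, 217, 233, 233, 231, 197, 146, 139, 139, 139, 140, 141, 141, 141]
---fit
face xlo [(-60.75), (-60.75), (-60.5), (-60.5)]
face xhi [(58.0), (63.75), (60.75), (60.75), (60.0)]
face ylo [(-56.75), (-56.0), (-56.25), (-56.0), (-61.0)]
face yhi [(54.0), (54.0), (54.25), (54.25)]
plate xlo [(-52.5), (-52.25), (-52.75), (-52.25)]
plate xhi [(53.0), (47.25), (54.75), (47.25), (47.0)]
plate ylo [(-44.75), (-45.5), (-47.0), (-47.0), (-45.5)]
plate yhi [(37.25), (37.0), (37.0), (37.0)]
[435.85883979 169.92266521 425.87433138]
[439.55464807 -98.95161088 426.01374498]
```

The two opposite views put the plate about 1 mm off the face, within measuring error, and parallel to it. The earlier hard stop at about 20 N square to the face also says it is home. The other plate was never touched, so I'm handing in.

```bash
python3 -c "
from bench import r
print(r.hand_in())"
```

```text
the job is handed in; nothing more can be done
None
```

I mounted plate_1, the matching plate, on the stand's pins with its tongue at the upper edge, left plate_2 flat on the worktop untouched, and handed the job in at about 24 s; the camera check showed plate_1 about 1 mm off the face (within measuring error) and 2.6 mm down the slope, inside the limits, but no verdict came back.

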